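Set the punching margin by the click wheel, then punch

TASK

A book block already lies in the throat of the electric punch-and-bind machine. With a fingertip, flick the edge of its black six-lobed margin wheel round click by click until the wheel's white pointer line stands at the double bar of the scale, seated in its click, and only then press the punch key behind the wheel all the way down and let it come back up. Grasp and lift nothing, and leave the book block and the other things on the bench where they are.

Things in the scene. Friction and masses are not known exactly. Their poses are not given: they have to be found in the camera images.
- binder: White and grey punch-and-bind machine, fixed, 260 mm deep (x), 400 wide (y). Origin: centre of its underside, on the table. Its x points from front to back, y to the robot's left; yaw up to 0.2 rad. Front face at x = -130 mm. Right end (y -200 to -70): flat dark grey control deck, 70 mm high. Left of it: loading table with the book block, and from x = 0 back the punch head, 118 mm high, steel tines on it to 138.
- wheel_axis (a point): On the vertical axis of the margin wheel, half-way up its edge (65 mm above the table); machine x = -110, y = -135 mm. The wheel is a black star lying flat, 14 mm thick (58 to 72 mm above the table): hub of radius 24 mm and six lobes, 60 degrees apart, 8 mm wide with round ends, reaching to radius 38 mm. Its sides and back lie in a well, the rim 2 mm off the lobes.
- wheel_front (a point): Foremost point of the wheel's outline (on its radius of 38 mm, 65 mm above the table), 18 mm in front of the machine's front face. Only this front edge of the wheel is free, with open air before, above and below it: a fingertip in front of the face can enter between two lobes and push one sideways.
- wheel (a joint): Turn of the margin wheel, rad. A spring holds it in clicks 0.5236 rad (30 degrees) apart, from 0 to 3.142 (seven positions, a stop beyond each end); let go between two it snaps to the nearer. It grows anticlockwise from above: the front edge goes to the robot's right (machine -y). About 2 N at a lobe turns it. At 0, 1.047, 2.094 two lobes stand 30 degrees either side of the front; at the others one points to the front.
- double_bar (a point): The double bar of the wheel's scale, on the deck beside the well. Seven white marks, one per click, lie round the wheel: six single bars, and this double one, the sixth (wheel at 2.618). A white pointer line runs from the wheel's hub out along one lobe; it points to machine -y at 0, to the back at 1.571, to +y at 3.142, and at this mark at 2.618.
- key_top (a point): Centre of the top of the punch key, a pale grey key 26 mm (x) by 42 mm (y) in a black collar on the control deck, at machine x = 0, y = -135 mm, 86 mm above the table when up. It is pressed straight down.
- punch_key (a joint): Travel of the punch key in m: 0 up, 0.006 fully down. Its spring needs about 2 N to start and 5 N at the bottom; it comes up by itself.
- block_mid (a point): Centre of the book block that lies on the loading table with its back edge in the throat: 148 mm (machine x) by 210 mm (machine y), 12 mm thick, green board covers, loose.
- bottle_mid (a point): Centre of the white glue bottle standing on the table to the right of the machine, 54 mm across, 150 mm tall, loose.
- jar_mid (a point): Centre of the small jar of eyelets standing on the control deck behind the punch key, 38 mm across, 36 mm tall, loose.
- comb_mid (a point): Centre of the black plastic binding comb lying on the table in front of the machine, 210 mm long, 14 mm high, loose.
- mug_mid (a point): Centre of the white mug on the table to the left of the machine, 80 mm across, 90 mm tall, loose.
- folder_mid (a point): Centre of the flat pale bone folder lying on the table at the right, 160 mm by 22 mm by 6 mm, loose.
- weight_mid (a point): Centre of the brass knob weight standing on the table at the left, 56 mm across, 54 mm tall, loose.

How it is judged (in metres and radians):
On the way, in this order (a step that is already met when the one before it is completed fails the run):
1. the margin wheel rests in the click with its pointer at the double bar (value of joint wheel between 2.488 and 2.748 rad and velocity of joint wheel between -0.2 and 0.2 rad/s), for 0.3 s.
2. the punch key is pressed all the way down (value of joint wheel between 2.488 and 2.748 rad and value of joint punch_key above 0.005 m), for 0.05 s.
At the end, for the whole second after the job is handed in: The wheel rests in its sixth click (joint wheel 2.618 rad within 0.13), the punch key has been pressed (past 5 mm of its 6 mm) after that and is up again (within 1 mm), the book block lies within 15 mm and every other loose thing within 30 mm of where it was (value of joint wheel between 2.488 and 2.748 rad and value of joint punch_key below 0.001 m and distance of block_mid from where it was at the start of the episode below 0.015 m and distance of each of bottle_mid, jar_mid, comb_mid, mug_mid, folder_mid, weight_mid from where it was at the start of the episode below 0.03 m); the robot touches nothing.
It fails at once if the punch key is pressed while the wheel is not at the double bar (value of joint punch_key above 0.003 m and not (value of joint wheel between 2.488 and 2.748 rad)).
It fails at once if the book block is lifted or shifted (distance of block_mid from where it was at the start of the episode above 0.015 m).
It fails at once if another thing of the bench is lifted, carried or knocked (distance of any of bottle_mid, jar_mid, comb_mid, mug_mid, folder_mid, weight_mid from where it was at the start of the episode above 0.03 m).
It also fails if it takes over 56 s, if anything falls off the work surface, if the arm or the gripper's body presses on something with over 40 N, if the wrist force passes 120 N, or if a joint passes its speed limit or range.

ROBOT

A 6-joint arm with a two-finger parallel gripper is mounted at the origin on the work surface. World frame = base frame: x ahead of the robot, y to its left, z up, the work surface at z = 0. Lengths are in mm, angles in degrees, forces in N, time in s.
With the tool pointing down it reaches from about 300 to 850 mm from the base axis. Payload 4.2 kg.
Tool frame: the origin (TCP) lies at the centre of the arm's flange, where the gripper is bolted on; the fingertips stand 191 mm ahead of it and the grasp point (between the pads) lies 172 mm ahead of it; z points along the fingers, y is the direction in which the jaws open and shut (so a half turn about z gives the same grasp; the last joint's range is limited). The gripper opens to 91 mm and grips with 3 to 60 N. Pads are 32 mm wide; open, the fingers measure 118 mm over their backs; the gripper's body (76 mm by 178 mm) begins 60 mm behind the grasp point.
Start: joints at [63.255, 18.312, 89.639, -0, 72.044, -1.146], TCP at [248.444, 518.554, 404.776] pointing down, gripper open.
Joint ranges: [-177.97, 177.97], [-48.28, 115.42], [12.27, 149.76], [-77.06, 257.06], [2.81, 150.46], [-146.56, 146.56]. Speed limits (degrees/s): [147.25, 147.25, 180, 180, 180, 180].

INTERFACE

Orientations are given as [roll, pitch, yaw] about the fixed x, y, z axes, in that order (R = Rz(yaw) Ry(pitch) Rx(roll)).
In Python, from workcell import status, vision, ticket gives the robot as it stands.
- The arm moves only by the shell command python3 -m jog 'ROWS' [FORCE]. ROWS is JSON, a list of rows, each a list of 7 numbers: the finger opening in m, from 0 to 0.0912, then the shift along the tool's x, y, z in m, then the turn, a rotation vector about the tool's x, y, z in rad. A call has 1 to 12 rows; each row shifts and turns the commanded pose from where the row before left it, along the tool's axes as they then stand; what a row does not reach is not made up. A row lasts 1/8 s, in which the tool goes at most 62.5 mm and 10.7 degrees, less where a joint would pass 70% of its speed; a pose out of reach is approached as far as the arm can. A call with a gripper value outside its range is refused whole. The fingers move at their own pace and stop on an object; FORCE is the grip in N (left out, the last holds). Time passes only in rows, so rows that do not move let the fingers close. It gives the time, the measured TCP pose, the force and the opening at its end, in the units of the state.
- status.state(): the state, without advancing time (a new reading comes with each control period).
- vision.grab_frame(name): name is "scene" or "top" or "wrist"; returns a dict with "color" (384x512x3 uint8, blue, green, red), "depth" (384x512 float32, mm along the optical axis (not along the pixel's ray), 0 where there is no reading), "fov_y" (degrees; the focal length in pixels is half the picture's height over the tangent of half this angle, whatever the lens; pixels are square), "cx", "cy" (the principal point, pixels), "pose" (4x4, takes a point from camera to world coordinates). Camera axes: x right, y down, z forward; pixel columns grow to the right and rows downward; lengths in mm; the calibration is good to about 2 mm. A picture is of the moment at which its call begins.
- ticket.job_done(): hands the job in, once; it reports no verdict.
Trained networks look in the newest picture that a camera, given by its name, has taken for a name from the list of things; names that differ only in an ending like _2 or _b are one class to them, and where a whole thing is asked for, a point or a joint stands for the part that bears it (a point fixed in the world has none). Each returns a list of dicts, best first, with "p" (0 to 1); they miss things now and then, are a little off and sometimes report something else, mostly with a low value. They report only what shows in the picture. A call takes as long as a camera call.
- vision.find_in(camera, label): "location" ([x, y, z] in mm, in world coordinates, good to about 4 mm: the middle of the surface that is visible of it).
- vision.silhouettes(camera, label): "pixels" (384x512 bool, what is visible of it).
The state is a dict: "time_s": time; "qpos": joint angles; "qvel": joint speeds; "effort": joint torques, N m; "ee_pos": TCP position; "ee_rot": TCP orientation; "force": force on the tool from outside, world axes, zero at the start; "torque": the same for the moment, N m; "gripper_width": finger opening in mm.
Only numpy, scipy, OpenCV 4.12 (cv2) and the standard library are available. Lean on these libraries where they do the work, as an engineer would, in place of code of your own. Each camera call takes 0.05 s, during which the arm holds its last target.

## Working session

There is one attempt and no reset: what is moved stays moved. The work goes in short steps, Python scripts to look and compute and a shell command to move; the robot and the scene stay as the last step left them, time stands still between calls to the robot, and variables do not carry over. Pictures are saved under pics/ and viewed, and the job is handed in when it is done.

```bash
ls; mkdir -p pics
python3 - <<'E'
from workcell import status, vision
import cv2
print(status.state())
for n in ["scene","top","wrist"]:
    f=vision.grab_frame(n); cv2.imwrite(f"pics/a_{n}.png",f["color"]); print(n,f["fov_y"],f["cx"],f["cy"],f["pose"].round(3).tolist())
    for l in ["binder","wheel","key_top","punch_key","double_bar","wheel_front","jar_mid","bottle_mid","comb_mid"]:
        try:
            r=vision.find_in(n,l); print(n,l,[(round(d["p"],2),[round(float(v),1) for v in d["location"]]) for d in r[:2]])
        except Exception as e: print(l,e)
E
```

```text
pics
{'time_s': 0.0, 'qpos': array([ 6.32541884e+01,  1.83498592e+01,  8.97063767e+01,  8.43610134e-04,
        7.20432997e+01, -1.14407689e+00]), 'qvel': array([-0.02448937, -0.05304338, -0.08287488, -0.02403646, -0.08468657,
       -0.05467887]), 'effort': array([-9.32432704e-04, -4.12464416e+01, -2.31967056e+01,  7.25099863e-02,
        4.54534509e-02, -1.60893551e-04]), 'ee_pos': array([248.36760703, 518.40011619, 403.93805305]), 'ee_rot': array([-1.79900500e+02, -2.78928790e-03,  1.54398002e+02]), 'force': array([-0.08270647, -0.23541101, -0.23711907]), 'torque': array([-0.01393003, -0.0061813 , -0.00166229]), 'gripper_width': 91.2961120214956}
scene 52.71640371767283 256.5968238726614 194.16898827488018 [[0.857, 0.301, -0.419, 1043.564], [0.516, -0.49, 0.703, -777.131], [0.006, -0.818, -0.575, 755.158], [0.0, 0.0, 0.0, 1.0]]
scene binder [(0.69, [673.8, -8.1, 70.3])]
scene wheel [(0.76, [527.4, -73.5, 69.6])]
scene key_top [(0.53, [636.3, -58.9, 82.3])]
scene punch_key [(0.54, [672.2, -5.4, 71.1])]
scene double_bar [(0.97, [673.8, -7.8, 69.2])]
scene wheel_front [(0.65, [672.2,
[... 472 characters left out ...]
3, 98.6])]
top key_top [(0.47, [635.4, -52.0, 87.8])]
top punch_key [(0.55, [650.7, 38.6, 88.8]), (0.41, [633.5, -52.3, 86.2])]
top double_bar [(0.76, [650.9, 36.4, 84.3])]
top wheel_front [(0.63, [650.1, 37.5, 87.2])]
top jar_mid [(0.54, [731.9, -54.8, 103.8])]
top bottle_mid [(0.6, [553.2, -211.6, 102.2])]
top comb_mid [(0.49, [421.7, 173.8, -1.6])]
wrist 65.22593918668919 254.29254486929324 192.74817014481064 [[0.432, 0.861, 0.268, 172.174], [0.902, -0.413, -0.127, 555.057], [0.001, 0.297, -0.955, 385.643], [0.0, 0.0, 0.0, 1.0]]
wrist binder []
wrist wheel []
wrist key_top []
wrist punch_key []
wrist double_bar []
wrist wheel_front []
wrist jar_mid []
wrist bottle_mid []
wrist comb_mid []
```

Run:
```python
import cv2
a=cv2.imread("pics/a_top.png"); 
cv2.imwrite("pics/a_topb.png",cv2.resize(a[50:250,180:400],None,fx=3,fy=3,interpolation=2)[:600,:])
a=cv2.imread("pics/a_scene.png"); cv2.imwrite("pics/a_sceneb.png",cv2.resize(a,(800,600),interpolation=2))
```

```text
(no output)
```

View pics/a_sceneb.png

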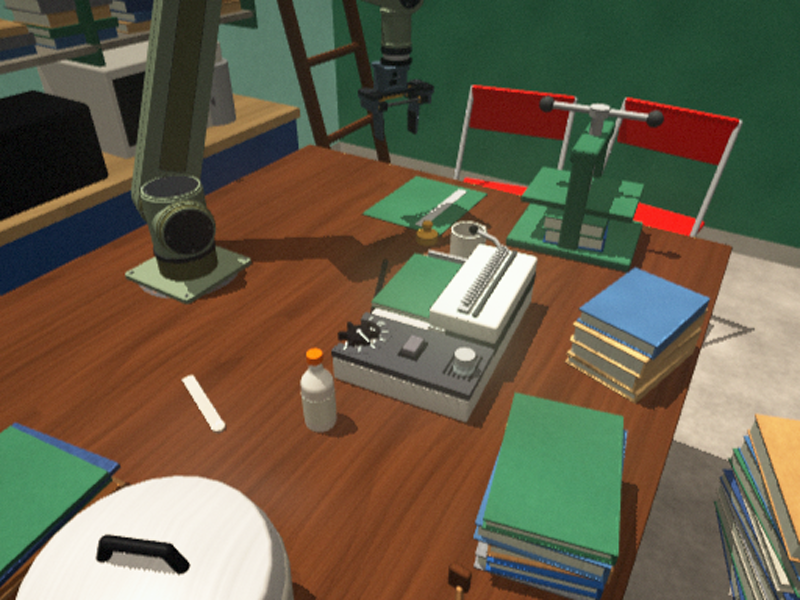

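View pics/a_topb.png

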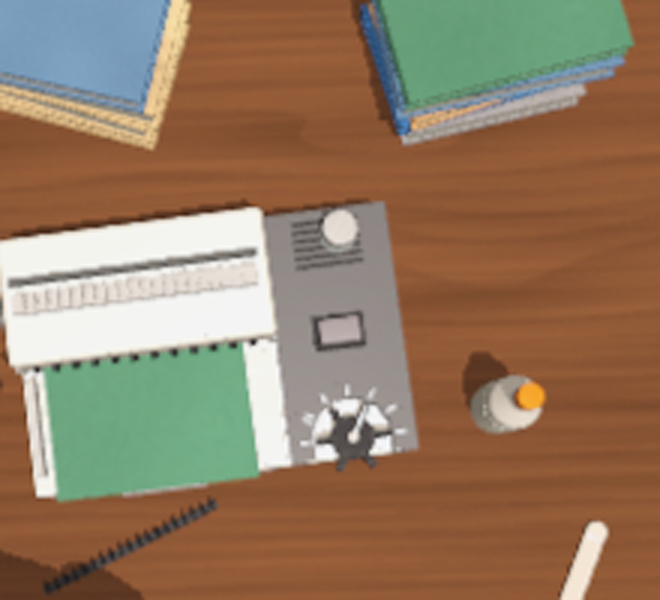

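View pics/a_top.png

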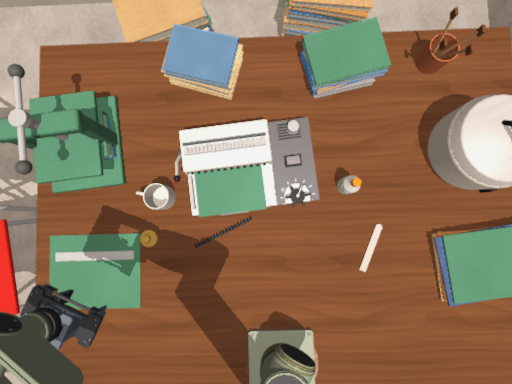

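The top picture shows the machine turned about 6°. The wheel hub is near top-image (297,195), and its pointer points to the back and slightly right, which reads as wheel ≈ 1.05. Two lobes stand at the front. So I need three clicks anticlockwise. Next I fit the machine pose.

```bash
cat > h.py <<'E'
import numpy as np, cv2
from workcell import status, vision
def cam(f):
    fl=192/np.tan(np.radians(f["fov_y"]/2)); return fl,f["cx"],f["cy"],np.array(f["pose"])
def proj(f,P):
    fl,cx,cy,T=cam(f); P=np.atleast_2d(P); q=(P-T[:3,3])@T[:3,:3]
    return np.c_[fl*q[:,0]/q[:,2]+cx, fl*q[:,1]/q[:,2]+cy]
def onplane(f,uv,z):
    fl,cx,cy,T=cam(f); uv=np.atleast_2d(uv)
    d=np.c_[(uv[:,0]-cx)/fl,(uv[:,1]-cy)/fl,np.ones(len(uv))]@T[:3,:3].T
    s=(z-T[2,3])/d[:,2]; return T[:3,3]+d*s[:,None]
def m2w(M,p):
    x,y,a=M; p=np.atleast_2d(np.asarray(p,float)); c,s=np.cos(a),np.sin(a)
    return np.c_[x+c*p[:,0]-s*p[:,1], y+s*p[:,0]+c*p[:,1], p[:,2]]
def overlay(f,M,name,crop=None,s=3):
    im=f["color"].copy(); u0,v0,u1,v1=crop or (0,0,512,384)
    im=cv2.resize(im[v0:v1,u0:u1],None,fx=s,fy=s,interpolation=cv2.INTER_CUBIC)
    def L(p,c):
        q=((proj(f,m2w(M,p))+0.5-[u0,v0])*s).astype(int); cv2.polylines(im,[q.reshape(-1,1,2)],True,c,1)
    L([[-130,-200,70],[-130,-70,70],[130,-70,70],[130,-200,70]],(0,0,255))
    L([[-13,-156,86],[-13,-114,86],[13,-114,86],[13,-156,86]],(255,0,255))
    t=np.linspace(0,2*np.pi,40)
    L(np.c_[-110+38*np.cos(t),-135+38*np.sin(t),0*t+72],(0,255,0)); L(np.c_[-110+24*np.cos(t),-135+24*np.sin(t),0*t+72],(0,255,255))
    cv2.imwrite(name,im)
E
python3 - <<'E'
from h import *
f=vision.grab_frame("top")
# dark grey deck: segment by low saturation & brightness, height ~70
fl,cx,cy,T=cam(f); v,u=np.mgrid[:384,:512]
d=f["depth"]; P=np.stack([(u-cx)/fl*d,(v-cy)/fl*d,d],-1)@T[:3,:3].T+T[:3,3]
hsv=cv2.cvtColor(f["color"],cv2.COLOR_BGR2HSV)
m=(abs(P[...,2]-70)<12)&(hsv[...,1]<60)&(hsv[...,2]>60)&(hsv[...,2]<150)&(abs(P[...,0]-630)<170)&(abs(P[...,1]+40)<110)
n,l,st,_=cv2.connectedComponentsWithStats(m.astype(np.uint8)); k=1+np.argmax(st[1:,4]); m=l==k
print(st[k], np.median(P[m][:,2]))
vv,uu=np.where(m); W=onplane(f,np.c_[uu,vv],70)[:,:2]
r=cv2.minAreaRect(W.astype(np.float32)); print(r, cv2.boxPoints(r).round(1).tolist())
w=vision.silhouettes("top","wheel")[0]["pixels"]; kk=vision.silhouettes("top","key_top")
for nm,mm,z in [("wheel",w,72)]+[("key",q["pixels"],86) for q in kk[:1]]:
    vv,uu=np.where(mm); print(nm,mm.sum(),onplane(f,np.c_[uu,vv],z).mean(0).round(1))
# guess
pts=cv2.boxPoints(r)
c=np.array(r[0]); 
for a in [0.10,0.115]:
    x=c[0]-(-np.sin(a)*-135); y=c[1]-(np.cos(a)*-135); print(a,x,y)
    overlay(f,(x,y,a),f"pics/b_{a}.png",(170,110,360,230),4)
E
```

```text
[ 268  117   46   51 1452] 71.28182204257394
((690.6141357421875, -48.417762756347656), (152.1144561767578, 125.48373413085938), 5.455937385559082) [[608.9000244140625, 6.800000190734863], [620.9000244140625, -118.0999984741211], [772.2999877929688, -103.5999984741211], [760.4000244140625, 21.299999237060547]]
wheel 264 [525.6 -60.8  72. ]
key 113 [636.  -50.5  86. ]
0.1 677.1366244948657 85.90779955618584
0.115 675.1233328090428 85.69053312607147
```

Run:
```python
from h import *
f=vision.grab_frame("top")
overlay(f,(623.2,83.9,0.095),"pics/c1.png",(170,110,360,230),4)
M=(623.2,83.9,0.095)
# pointer polar sampling not needed; print target TCP for viewing
print(m2w(M,[[-200,-150,400],[-153,-135,0]]))
```

```text
[[438.33039674 -84.39506764 400.        ]
 [483.69561117 -65.00441732   0.        ]]
```

View pics/c1.png

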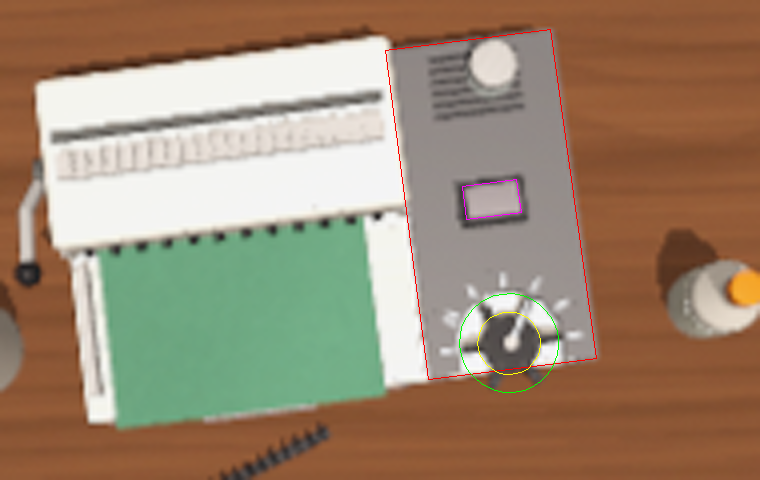

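The model overlay fits to about 2 mm. The pointer, crop (525,303) from the hub at (511,343), stands at the third mark (1.047). Now I move in front of and above the machine.

```bash
python3 -m jog '[[0.0912,-0.0386,-0.0423,0,0,0,0],[0.0912,-0.0386,-0.0423,0,0,0,0],[0.0912,-0.0386,-0.0423,0,0,0,0],[0.0912,-0.0386,-0.0423,0,0,0,0],[0.0912,-0.0386,-0.0423,0,0,0,0],[0.0912,-0.0386,-0.0423,0,0,0,0],[0.0912,-0.0386,-0.0423,0,0,0,0],[0.0912,-0.0386,-0.0423,0,0,0,0],[0.0912,-0.0386,-0.0423,0,0,0,0],[0.0912,-0.0386,-0.0423,0,0,0,0],[0.0912,-0.0386,-0.0423,0,0,0,0],[0.0912,0,0,0,0,0,0]]' && python3 -m jog '[[0.0912,0,0,0,0,0,-0.18],[0.0912,0,0,0,0,0,-0.18],[0.0912,0,0,0,0,0,-0.18],[0.0912,0,0,0,0,0,0],[0.0912,0,0,0,0,0,0]]'
python3 - <<'E'
from h import *
f=vision.grab_frame("wrist"); M=(623.2,83.9,0.095); overlay(f,M,"pics/d1.png",None,1.5)
print(f["pose"].round(2).tolist()); s=status.state(); print(s["ee_pos"],s["ee_rot"],s["gripper_width"])
for l in ["wheel","key_top","bottle_mid","block_mid"]:
    print(l,[(round(d["p"],2),[round(float(v),1) for v in d["location"]]) for d in vision.find_in("wrist",l)[:2]])
E
```

```text
time_s: 3.2
ee_pos: [431.1, -87.6, 404.7]
ee_rot: [-180.0, 0.1, 154.1]
force: [0.0, 1.2, 0.1]
gripper_width: 91.1
time_s: 3.82
ee_pos: [430.2, -83.9, 404.8]
ee_rot: [180.0, 0.0, -174.8]
force: [0.2, 0.2, -0.6]
gripper_width: 91.0
[[-0.09, 0.95, 0.3, 345.95], [1.0, 0.09, 0.03, -91.69], [0.0, 0.3, -0.95, 385.64], [0.0, 0.0, 0.0, 1.0]]
[430.20532077 -84.081266   404.77593921] [ 1.79986649e+02  5.63782280e-03 -1.74740610e+02] 90.8968905115132
wheel [(0.78, [521.6, -64.0, 77.0])]
key_top []
bottle_mid [(0.72, [525.4, -230.5, 60.0])]
block_mid [(0.92, [485.9, 117.8, 72.1])]
```

View pics/d1.png

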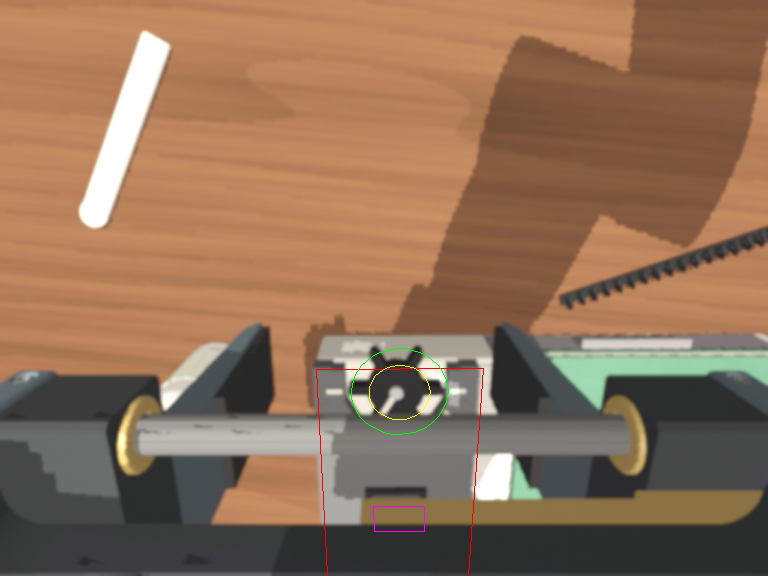

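The wrist view shows the wheel at (397,392), on the overlay. The two front lobes are at (383,353) and (415,353), and the +y finger is on the right at (520,400). I will push with that +y finger and narrow the opening to 70 mm to keep the other finger away from the bottle.

```bash
python3 -m jog '[[0.07,-0.0108,0.0018,0.03,0,0,0],[0.07,-0.0108,0.0018,0.03,0,0,0],[0.07,-0.0108,0.0018,0.03,0,0,0],[0.07,-0.0108,0.0018,0.03,0,0,0],[0.07,0,0,0.022,0,0,0],[0.07,0,0,0.022,0,0,0],[0.07,0,0,0,0,0,0],[0.07,0,0,0,0,0,0]]'
cat >> h.py <<'E'
M=(623.2,83.9,0.095)
def where():
    s=status.state(); x,y,a=M; c,sn=np.cos(a),np.sin(a); e=s["ee_pos"]; dx,dy=e[0]-x,e[1]-y
    xm,ym=c*dx+sn*dy,-sn*dx+c*dy
    w=s["gripper_width"]
    print("t",round(s["time_s"],2),"xm %.1f ym_rel %.1f tipz %.1f w %.1f | back edge x %.1f, left inner face rel y %.1f"%(xm,ym+135,e[2]-191,w,xm+16,ym+135+w/2),"F",s["force"].round(1),"yaw",s["ee_rot"].round(2))
E
python3 - <<'E'
from h import *
where()
f=vision.grab_frame("wrist"); overlay(f,M,"pics/e1.png",None,1.5)
f=vision.grab_frame("scene"); overlay(f,M,"pics/e2.png",(180,150,350,290),4)
E
```

```text
time_s: 5.08
ee_pos: [473.1, -73.4, 241.4]
ee_rot: [-180.0, 0.1, -174.7]
force: [0.1, -0.6, -0.1]
gripper_width: 70.1
t 5.08 xm -164.4 ym_rel -7.4 tipz 50.4 w 70.1 | back edge x -148.4, left inner face rel y 27.7 F [ 0.1 -0.6 -0.1] yaw [-1.7999e+02  7.0000e-02 -1.7468e+02]
```

View pics/e1.png

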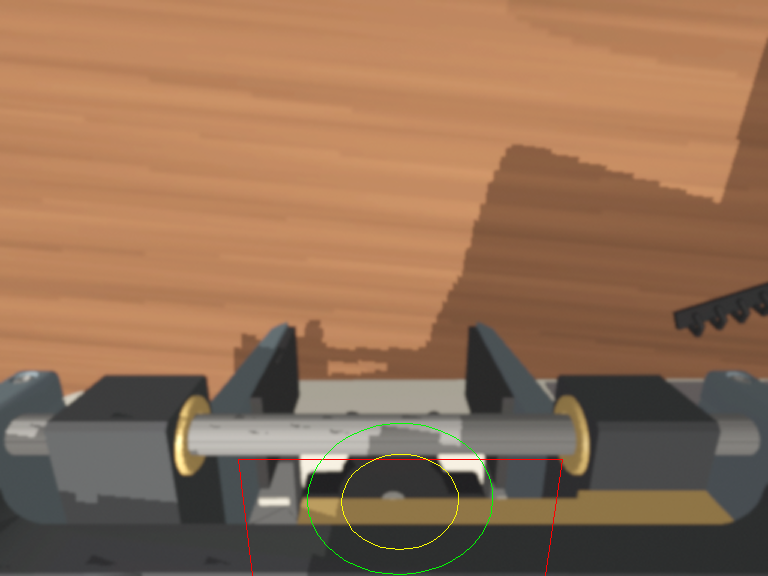

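View pics/e2.png

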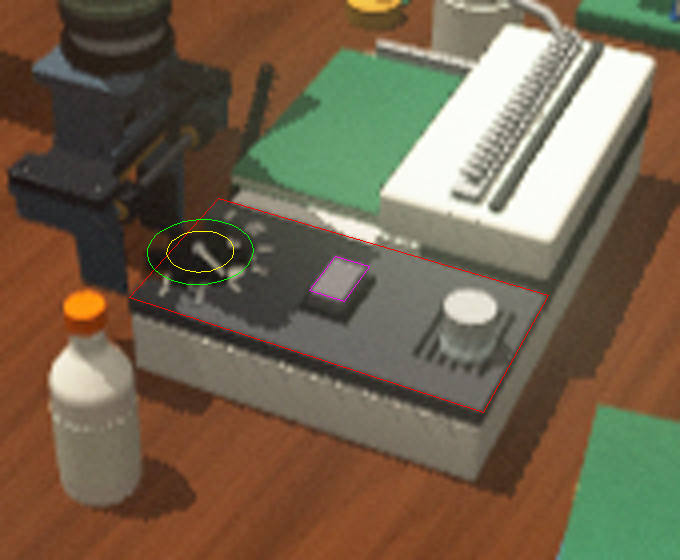

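Clear of everything: the fingers are in front of the face at wrist (480,400) and (285,400), and the hub is at (393,497), suggesting it lies about 2 mm further to −y than the model. I enter now.

```bash
python3 -m jog '[[0.07,-0.004,0,0,0,0,0],[0.07,-0.004,0,0,0,0,0],[0.07,-0.003,0,0,0,0,0],[0.07,0,0,0,0,0,0]]'; python3 -c "
from h import *
where()"
python3 -m jog '[[0.07,0,-0.004,0,0,0,0],[0.07,0,-0.004,0,0,0,0],[0.07,0,-0.004,0,0,0,0],[0.07,0,-0.004,0,0,0,0]]'; python3 -c "
from h import *
where()
f=vision.grab_frame('wrist'); overlay(f,M,'pics/f1.png',None,1.5)
f=vision.grab_frame('scene'); overlay(f,M,'pics/f2.png',(180,150,350,290),4)"
```

```text
time_s: 5.68
ee_pos: [483.9, -72.3, 240.8]
ee_rot: [180.0, 0.0, -174.7]
force: [-0.3, -0.3, 0.6]
gripper_width: 69.9
t 5.67 xm -153.5 ym_rel -7.3 tipz 49.8 w 69.9 | back edge x -137.5, left inner face rel y 27.7 F [-0.3 -0.3  0.6] yaw [ 1.8000e+02  1.0000e-02 -1.7465e+02]
time_s: 6.18
ee_pos: [483.6, -87.6, 240.3]
ee_rot: [179.8, -0.3, -174.7]
force: [-5.1, 6.3, 3.1]
gripper_width: 70.3
t 6.17 xm -155.2 ym_rel -22.4 tipz 49.3 w 70.3 | back edge x -139.2, left inner face rel y 12.7 F [-5.1  6.3  3.1] yaw [ 179.78   -0.31 -174.7 ]
```

View pics/f2.png

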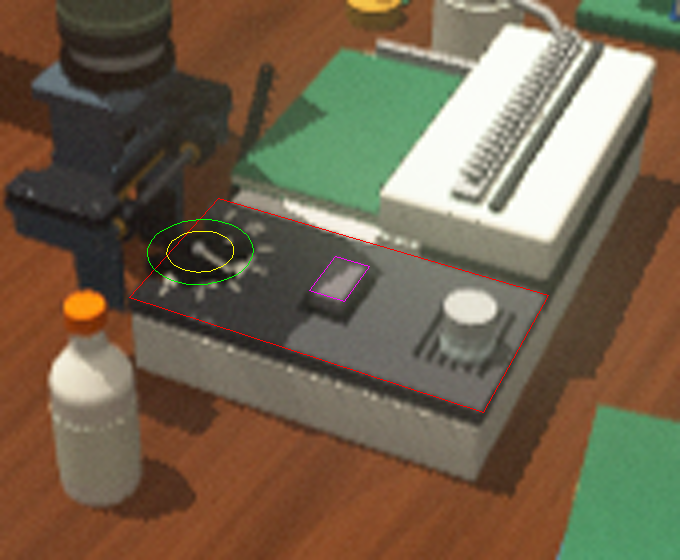

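View pics/f1.png

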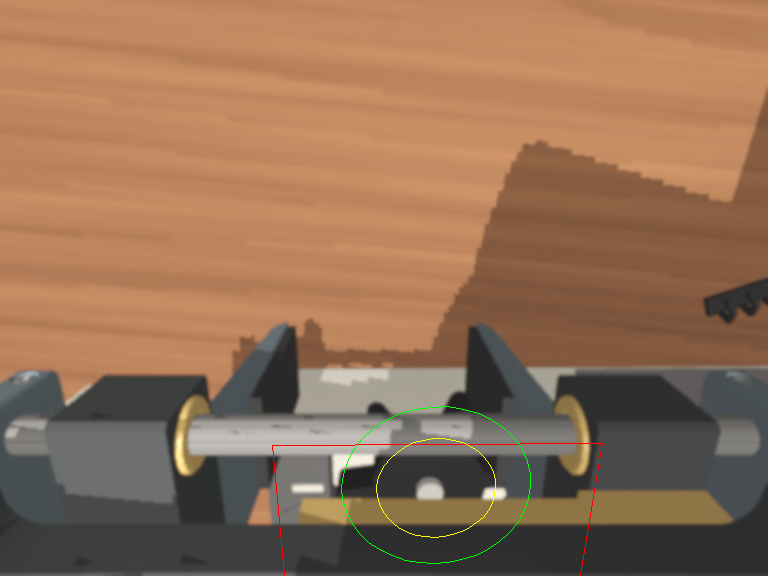

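The lobe has turned about 10° so far, with the tip at (458,405). Contact is at the finger's corner, force 8 N, slightly outward. I go 2 mm deeper and keep pushing.

```bash
python3 -m jog '[[0.07,-0.001,-0.003,0,0,0,0],[0.07,-0.001,-0.003,0,0,0,0]]'; python3 -m jog '[[0.07,0,-0.003,0,0,0,0],[0.07,0,0,0,0,0,0]]'; python3 -c "
from h import *
where()
f=vision.grab_frame('wrist'); overlay(f,M,'pics/g1.png',None,1.5)
f=vision.grab_frame('scene'); overlay(f,M,'pics/g2.png',(180,150,350,290),4)"
```

```text
time_s: 6.52
ee_pos: [487.9, -94.3, 240.7]
ee_rot: [-180.0, 0.0, -174.7]
force: [0.8, 1.3, -1.1]
gripper_width: 70.5
time_s: 6.78
ee_pos: [488.4, -97.5, 241.0]
ee_rot: [-180.0, 0.1, -174.7]
force: [-0.2, 0.1, -0.1]
gripper_width: 69.8
t 6.78 xm -151.4 ym_rel -32.8 tipz 50.0 w 69.8 | back edge x -135.4, left inner face rel y 2.0 F [-0.2  0.1 -0.1] yaw [-1.7996e+02  9.0000e-02 -1.7468e+02]
```

View pics/g2.png

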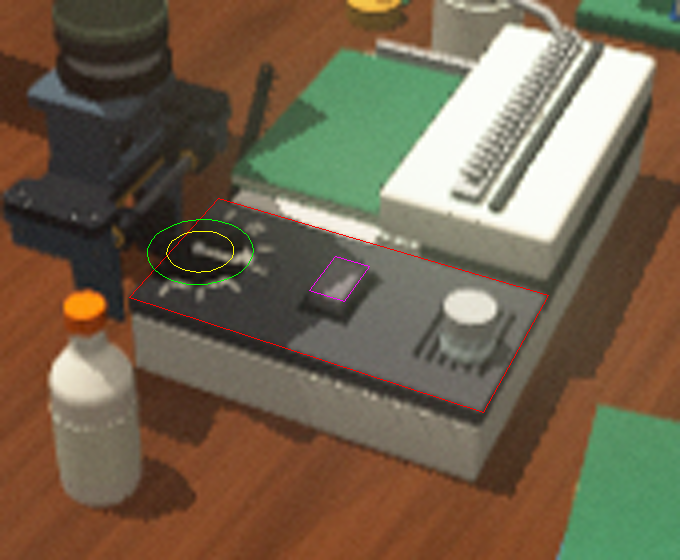

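View pics/g1.png

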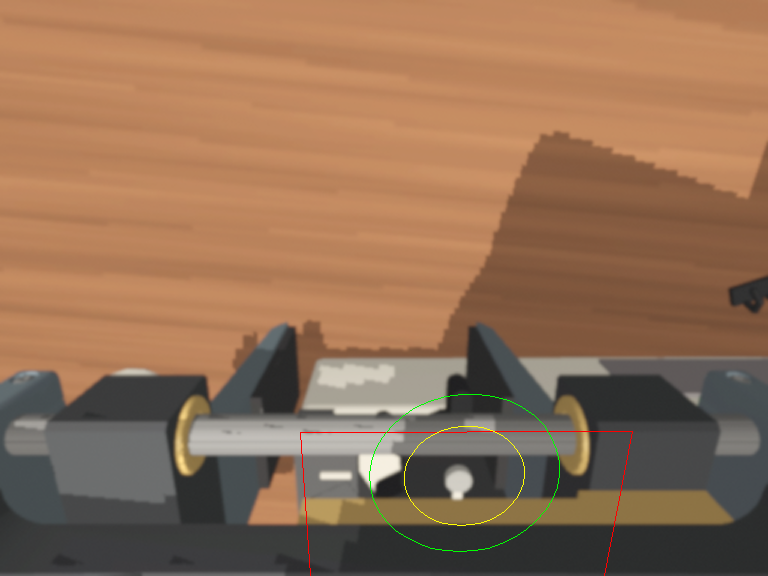

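Wheel now at 1.571: the pointer goes straight back from the hub at wrist (458,481), and the lobe stands at the front at (457,385). Continuing to the second click.

```bash
python3 -m jog '[[0.07,0,-0.003,0,0,0,0],[0.07,0,-0.003,0,0,0,0],[0.07,0,-0.003,0,0,0,0],[0.07,0,-0.002,0,0,0,0],[0.07,0,0,0,0,0,0]]'; python3 -c "
from h import *
where()
f=vision.grab_frame('wrist'); overlay(f,M,'pics/i1.png',None,1.5)
f=vision.grab_frame('scene'); overlay(f,M,'pics/i2.png',(180,150,350,290),4)"
```

```text
time_s: 7.5
ee_pos: [488.7, -108.5, 240.7]
ee_rot: [-179.9, -0.1, -174.6]
force: [-2.5, -1.4, 1.4]
gripper_width: 70.1
t 7.5 xm -152.2 ym_rel -43.7 tipz 49.7 w 70.1 | back edge x -136.2, left inner face rel y -8.7 F [-2.5 -1.4  1.4] yaw [-1.7994e+02 -6.0000e-02 -1.7462e+02]
```

View pics/i2.png

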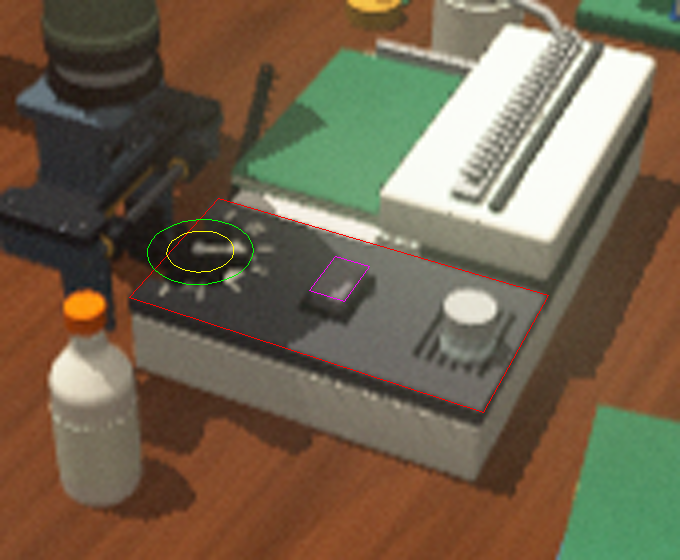

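View pics/i1.png

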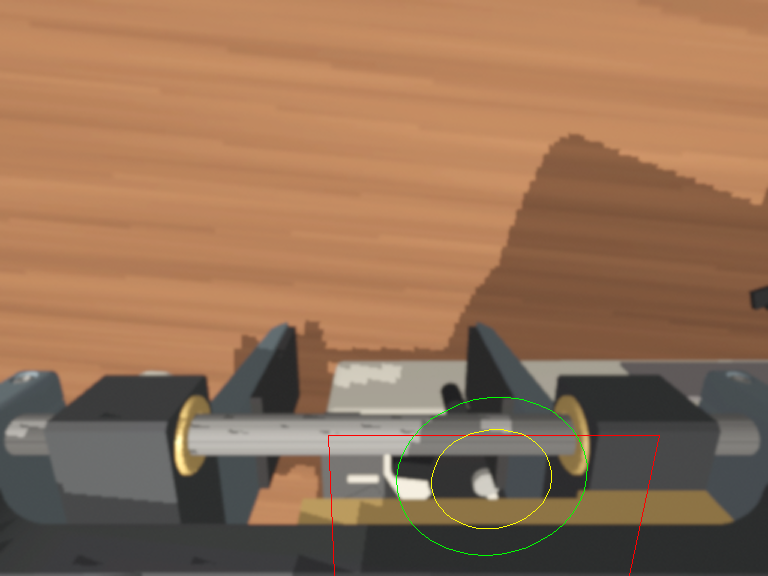

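The second click is nearly made: lobe A, at (453,395), has left the finger. The force (−2.5,−1.4) suggests the next lobe rests against the back of my finger. I go 2 mm further, then withdraw forward so it can snap in.

```bash
python3 -m jog '[[0.07,0,-0.002,0,0,0,0],[0.07,0.005,0,0,0,0,0],[0.07,0.008,0,0,0,0,0],[0.07,0.010,0,0,0,0,0],[0.07,0,0,0,0,0,0]]'; python3 -c "
from h import *
where()
f=vision.grab_frame('wrist'); overlay(f,M,'pics/j1.png',None,1.5)
f=vision.grab_frame('scene'); overlay(f,M,'pics/j2.png',(180,150,350,290),4)"
```

```text
time_s: 8.22
ee_pos: [465.3, -112.1, 240.8]
ee_rot: [180.0, -0.0, -174.7]
force: [-0.2, -0.8, 0.2]
gripper_width: 69.9
t 8.22 xm -175.7 ym_rel -45.1 tipz 49.8 w 69.9 | back edge x -159.7, left inner face rel y -10.2 F [-0.2 -0.8  0.2] yaw [ 1.7998e+02 -2.0000e-02 -1.7469e+02]
```

View pics/j2.png

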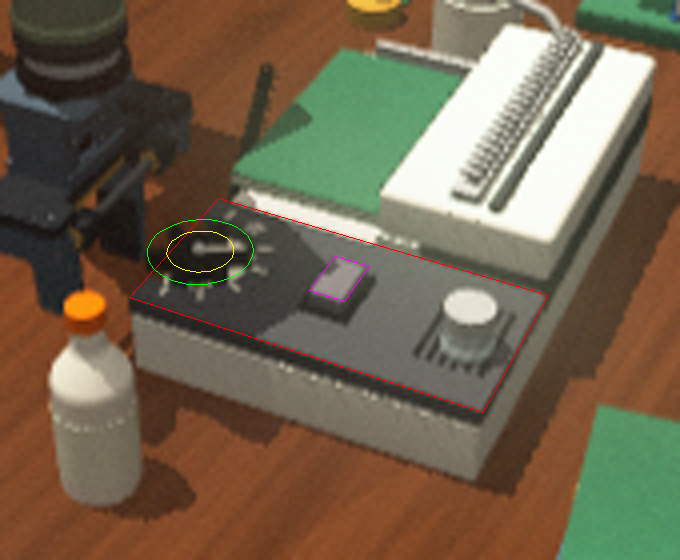

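View pics/j1.png

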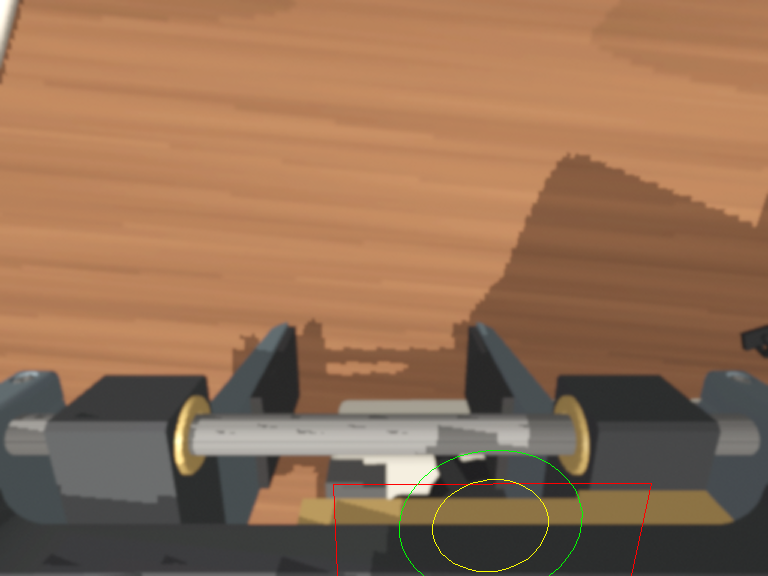

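```bash
cat >> h.py <<'E'
def ptr(f,crop,s):
    for k in range(7):
        a=-np.pi/2+k*np.pi/6
        q=(proj(f,m2w(M,[[-110,-135,72],[-110+36*np.cos(a),-135+36*np.sin(a),72]]))+.5-np.array(crop))*s
        print(k,round(k*.5236,3),q.round(0).tolist(), (q[1]-q[0]).round(0))
E
python3 - <<'E'
from h import *
f=vision.grab_frame('scene'); ptr(f,(180,150),4)
im=f["color"][195:235,215:255].astype(float); im=np.clip(im*2.2,0,255).astype(np.uint8)
cv2.imwrite("pics/k.png",cv2.resize(im,None,fx=14,fy=14,interpolation=2))
ptr(f,(215,195),14)
E
```

```text
0 0.0 [[200.0, 251.0], [176.0, 280.0]] [-25.  28.]
1 0.524 [[200.0, 251.0], [201.0, 283.0]] [ 1. 32.]
2 1.047 [[200.0, 251.0], [227.0, 277.0]] [27. 26.]
3 1.571 [[200.0, 251.0], [245.0, 265.0]] [44. 14.]
4 2.094 [[200.0, 251.0], [250.0, 249.0]] [50. -2.]
5 2.618 [[200.0, 251.0], [243.0, 234.0]] [ 42. -17.]
6 3.142 [[200.0, 251.0], [224.0, 224.0]] [ 24. -27.]
0 0.0 [[211.0, 249.0], [124.0, 348.0]] [-87.  99.]
1 0.524 [[211.0, 249.0], [215.0, 360.0]] [  4. 110.]
2 1.047 [[211.0, 249.0], [304.0, 341.0]] [93. 91.]
3 1.571 [[211.0, 249.0], [367.0, 297.0]] [156.  48.]
4 2.094 [[211.0, 249.0], [387.0, 242.0]] [175.  -7.]
5 2.618 [[211.0, 249.0], [360.0, 190.0]] [148. -59.]
6 3.142 [[211.0, 249.0], [294.0, 155.0]] [ 83. -94.]
```

View pics/k.png

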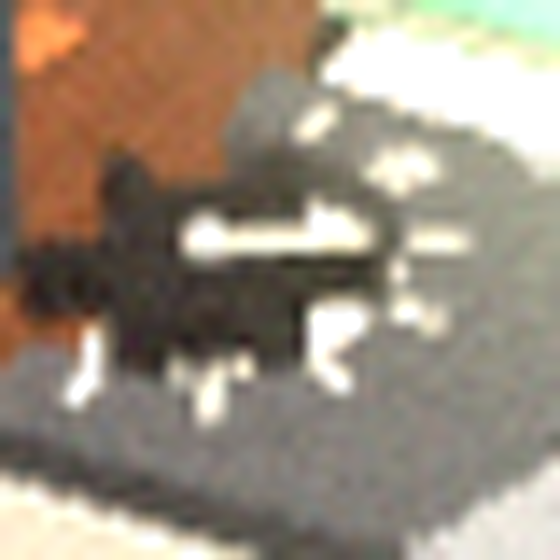

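Clear picture: the pointer from the hub at (205,237) lies on the fifth mark (440,240), and the double bar is the next one at (405,165). So wheel = 2.094 with one click left. I move round to the other side of the next lobe.

```bash
python3 -m jog '[[0.07,0,0.012,0,0,0,0],[0.07,0,0.013,0,0,0,0],[0.07,0,0.012,0,0,0,0],[0.07,-0.008,0,0,0,0,0],[0.07,-0.008,0,0,0,0,0],[0.07,-0.008,0,0,0,0,0],[0.07,0,0,0,0,0,0]]'; python3 -c "
from h import *
where()"
python3 -m jog '[[0.07,0,-0.004,0,0,0,0],[0.07,0,-0.004,0,0,0,0],[0.07,0,-0.004,0,0,0,0],[0.07,0,-0.003,0,0,0,0],[0.07,0,-0.003,0,0,0,0]]'; python3 -c "
from h import *
where()
f=vision.grab_frame('wrist'); overlay(f,M,'pics/l1.png',None,1.5)
f=vision.grab_frame('scene')
im=np.clip(f['color'][195:235,215:255].astype(float)*2.2,0,255).astype(np.uint8)
cv2.imwrite('pics/l2.png',cv2.resize(im,None,fx=14,fy=14,interpolation=2))"
```

```text
time_s: 9.25
ee_pos: [487.3, -73.2, 240.6]
ee_rot: [180.0, 0.0, -174.7]
force: [-0.0, 0.6, -0.2]
gripper_width: 70.1
t 9.25 xm -150.1 ym_rel -8.5 tipz 49.6 w 70.1 | back edge x -134.1, left inner face rel y 26.5 F [-0.   0.6 -0.2] yaw [ 1.8000e+02  1.0000e-02 -1.7467e+02]
time_s: 9.88
ee_pos: [486.9, -90.6, 240.2]
ee_rot: [179.9, -0.3, -174.7]
force: [-2.2, 3.1, -0.4]
gripper_width: 69.9
t 9.88 xm -152.2 ym_rel -25.8 tipz 49.2 w 69.9 | back edge x -136.2, left inner face rel y 9.2 F [-2.2  3.1 -0.4] yaw [ 179.86   -0.26 -174.67]
```

View pics/l2.png

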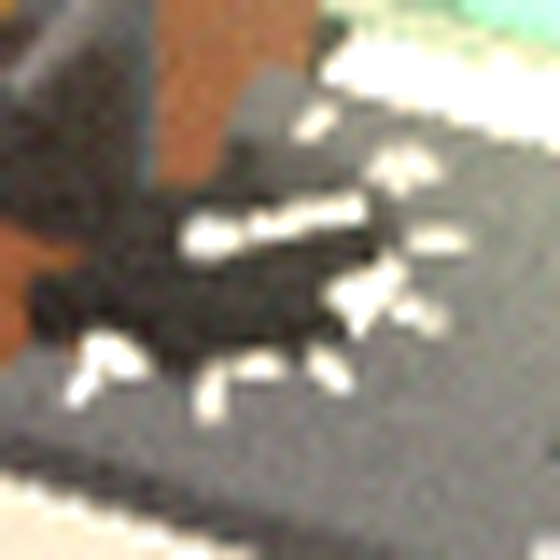

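View pics/l1.png

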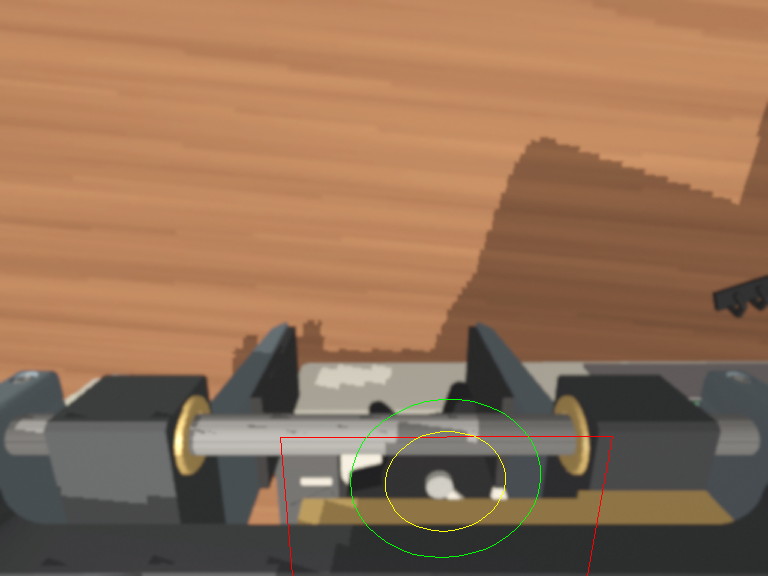

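About halfway: the pointer tip at (360,207) lies between the 5th and 6th marks. I push 4 mm more.

```bash
python3 -m jog '[[0.07,0,-0.002,0,0,0,0],[0.07,0,-0.002,0,0,0,0],[0.07,0,0,0,0,0,0]]'; python3 -c "
from h import *
where()
f=vision.grab_frame('scene')
im=np.clip(f['color'][195:235,215:255].astype(float)*2.2,0,255).astype(np.uint8)
cv2.imwrite('pics/m2.png',cv2.resize(im,None,fx=14,fy=14,interpolation=2))"
```

```text
time_s: 10.35
ee_pos: [489.1, -95.3, 240.9]
ee_rot: [-180.0, 0.1, -174.7]
force: [0.6, 0.1, -0.2]
gripper_width: 70.3
t 10.35 xm -150.5 ym_rel -30.6 tipz 49.9 w 70.3 | back edge x -134.5, left inner face rel y 4.5 F [ 0.6  0.1 -0.2] yaw [-1.7997e+02  7.0000e-02 -1.7468e+02]
```

View pics/m2.png

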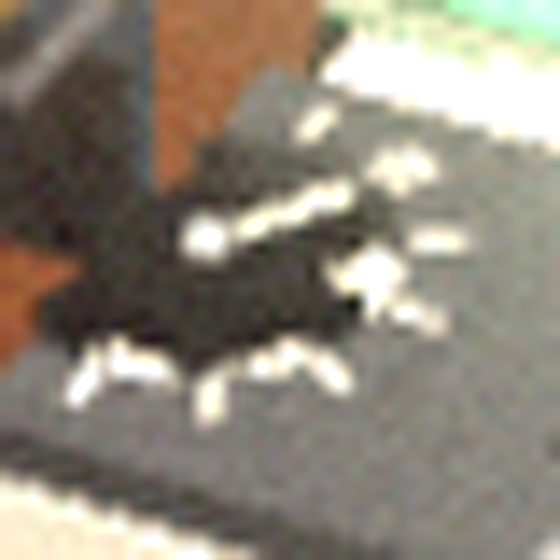

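Snapped in: the pointer tip at (350,188) is aligned with the double bar (405,165), and the force is about zero. I back off sideways, out and up, closing the fingers, then verify.

```bash
python3 -m jog '[[0.07,0,0.005,0,0,0,0],[0.07,0.01,0,0,0,0,0],[0.07,0.015,0,0,0,0,0],[0.07,0.01,0,0,0,0,0],[0.07,0,0,-0.04,0,0,0],[0.03,0,0,-0.04,0,0,0],[0.0,0,0,-0.05,0,0,0],[0.0,0,0,0,0,0,0]]'; python3 -c "
from h import *
where()
f=vision.grab_frame('scene')
im=np.clip(f['color'][195:235,215:255].astype(float)*2.2,0,255).astype(np.uint8)
cv2.imwrite('pics/n2.png',cv2.resize(im,None,fx=14,fy=14,interpolation=2))
f=vision.grab_frame('top'); overlay(f,M,'pics/n1.png',(170,110,360,230),4)
p=m2w(M,[[0,-135,86]])[0]; e=status.state()['ee_pos']; a=np.radians(status.state()['ee_rot'][2]); d=p-e
print(p, 'tool dx %.1f dy %.1f'%(np.cos(a)*d[0]+np.sin(a)*d[1], np.sin(a)*d[0]-np.cos(a)*d[1]))"
```

```text
time_s: 11.4
ee_pos: [453.7, -93.5, 374.4]
ee_rot: [-179.8, 0.5, -174.7]
force: [-0.0, -0.2, 0.4]
gripper_width: 42.4
t 11.4 xm -185.6 ym_rel -25.5 tipz 183.4 w 42.4 | back edge x -169.6, left inner face rel y -4.3 F [-0.  -0.2  0.4] yaw [-179.84    0.49 -174.67]
[636.00571777 -50.49127052  86.        ] tool dx -186.5 dy 25.5
```

View pics/n2.png

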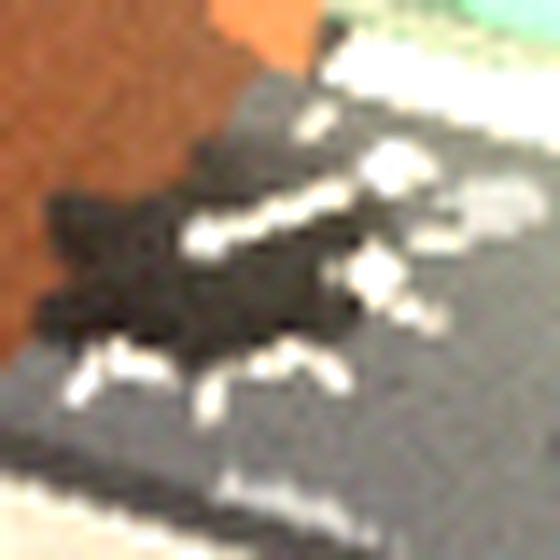

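View pics/n1.png

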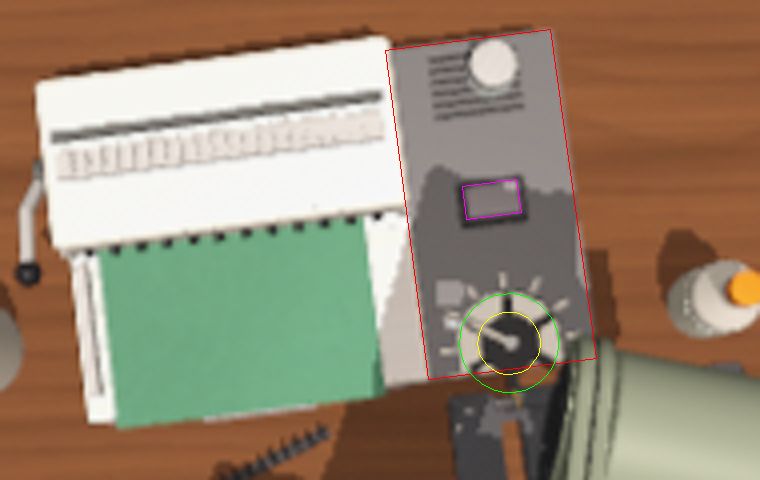

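The wheel is confirmed at the double bar from both views; in the top crop the pointer runs from (511,343) to (485,330), toward (450,320). Now over the key with closed fingers.

```bash
python3 -m jog '[[0.0,-0.0373,0.005,0,0,0,0],[0.0,-0.0373,0.005,0,0,0,0],[0.0,-0.0373,0.005,0,0,0,0],[0.0,-0.0373,0.005,0,0,0,0],[0.0,-0.0373,0.005,0,0,0,0],[0.0,0,0,0.03,0,0,0],[0.0,0,0,0.03,0,0,0],[0.0,0,0,0.02,0,0,0],[0.0,0,0,0,0,0,0],[0.0,0,0,0,0,0,0]]'; python3 -c "
from h import *
where()
f=vision.grab_frame('scene'); overlay(f,M,'pics/o2.png',(180,150,350,290),4)
s=status.state(); print(s['ee_pos'],m2w(M,[[0,-135,86]]))"
```

```text
time_s: 12.75
ee_pos: [636.8, -51.0, 290.6]
ee_rot: [180.0, -0.0, -174.7]
force: [0.4, 0.1, -1.1]
gripper_width: 0.2
t 12.75 xm 0.7 ym_rel -0.6 tipz 99.6 w 0.2 | back edge x 16.7, left inner face rel y -0.5 F [ 0.4  0.1 -1.1] yaw [ 1.7999e+02 -2.0000e-02 -1.7466e+02]
[636.91415131 -51.06008096 291.19752906] [[636.00571777 -50.49127052  86.        ]]
```

View pics/o2.png

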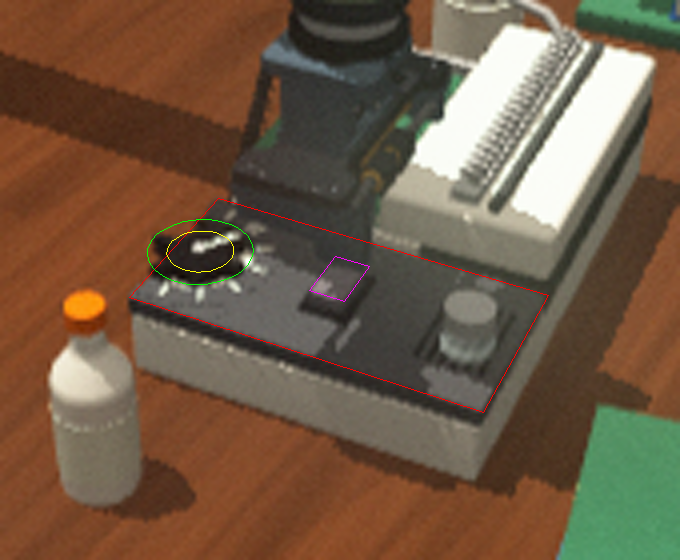

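The fingertips hang above the key at (340,250). I press down gently.

```bash
python3 -m jog '[[0.0,0,0,0.006,0,0,0],[0.0,0,0,0.005,0,0,0],[0.0,0,0,0.003,0,0,0],[0.0,0,0,0.002,0,0,0],[0.0,0,0,0.002,0,0,0],[0.0,0,0,0,0,0,0]]'; python3 -c "
from h import *
where()"
```

```text
time_s: 13.55
ee_pos: [636.7, -51.0, 273.0]
ee_rot: [180.0, -0.0, -174.7]
force: [-2.0, 0.2, 4.1]
gripper_width: 0.6
t 13.55 xm 0.6 ym_rel -0.5 tipz 82.0 w 0.6 | back edge x 16.6, left inner face rel y -0.3 F [-2.   0.2  4.1] yaw [ 1.7999e+02 -2.0000e-02 -1.7466e+02]
```

```bash
python3 -m jog '[[0.0,0,0,0.002,0,0,0],[0.0,0,0,0.001,0,0,0],[0.0,0,0,0.001,0,0,0],[0.0,0,0,0,0,0,0]]'; python3 -c "
from h import *
where()"
```

```text
time_s: 14.05
ee_pos: [636.5, -50.9, 270.9]
ee_rot: [-180.0, 0.0, -174.7]
force: [-5.9, -0.1, 13.9]
gripper_width: 0.3
t 14.05 xm 0.5 ym_rel -0.5 tipz 79.9 w 0.3 | back edge x 16.5, left inner face rel y -0.3 F [-5.9 -0.1 13.9] yaw [-1.8000e+02  4.0000e-02 -1.7466e+02]
```

```bash
python3 -m jog '[[0.0,0,0,0.001,0,0,0],[0.0,0,0,0.001,0,0,0],[0.0,0,0,0,0,0,0]]'; python3 -c "
from h import *
where()
f=vision.grab_frame('scene'); overlay(f,M,'pics/p2.png',(180,150,350,290),4)"
```

```text
time_s: 14.42
ee_pos: [636.4, -50.9, 270.8]
ee_rot: [-180.0, 0.1, -174.7]
force: [-8.4, 0.7, 23.2]
gripper_width: 0.4
t 14.43 xm 0.4 ym_rel -0.4 tipz 79.8 w 0.4 | back edge x 16.4, left inner face rel y -0.2 F [-8.4  0.7 23.2] yaw [-1.7999e+02  1.0000e-01 -1.7466e+02]
```

View pics/p2.png

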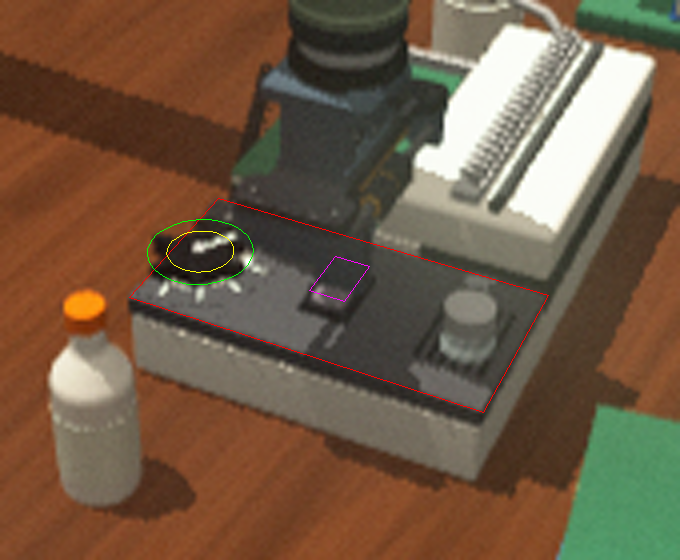

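Hard stop at tip height 79.8 mm, which matches the key's bottom (86 − 6 mm); the force rises only from there. I release and check the forces on the way up.

```bash
python3 -m jog '[[0.0,0,0,-0.003,0,0,0],[0.0,0,0,-0.003,0,0,0],[0.0,0,0,-0.001,0,0,0],[0.0,0,0,0,0,0,0]]'; python3 -c "
from h import *
where()"; python3 -m jog '[[0.0,0,0,-0.01,0,0,0],[0.0,0,0,-0.03,0,0,0],[0.0,0,0,-0.05,0,0,0],[0.0,0,0,-0.05,0,0,0],[0.0,0.04,0,0,0,0,0],[0.0,0.05,0,0,0,0,0],[0.0,0.05,0,0,0,0,0],[0.0,0.05,0,0,0,0,0],[0.0,0,0,0,0,0,0]]'; python3 -c "
from h import *
where()
f=vision.grab_frame('scene'); overlay(f,M,'pics/q2.png',(180,150,350,290),4)
im=np.clip(f['color'][195:235,215:255].astype(float)*2.2,0,255).astype(np.uint8)
cv2.imwrite('pics/q3.png',cv2.resize(im,None,fx=14,fy=14,interpolation=2))
r=vision.silhouettes('scene','key_top')
fl,cx,cy,T=cam(f); v,u=np.mgrid[:384,:512]; d=f['depth']; P=np.stack([(u-cx)/fl*d,(v-cy)/fl*d,d],-1)@T[:3,:3].T+T[:3,3]
if r: print('key z',np.median(P[r[0]['pixels']],0), r[0]['p'])
f=vision.grab_frame('top'); cv2.imwrite('pics/q1.png',f['color'])
"
```

```text
time_s: 14.98
ee_pos: [636.8, -51.0, 273.5]
ee_rot: [180.0, -0.0, -174.7]
force: [-1.7, 0.1, 3.6]
gripper_width: 0.5
t 14.97 xm 0.7 ym_rel -0.6 tipz 82.5 w 0.5 | back edge x 16.7, left inner face rel y -0.3 F [-1.7  0.1  3.6] yaw [ 1.7999e+02 -2.0000e-02 -1.7466e+02]
time_s: 16.1
ee_pos: [444.9, -68.7, 414.1]
ee_rot: [-180.0, -0.0, -174.7]
force: [0.5, -0.2, 1.1]
gripper_width: 0.8
t 16.1 xm -192.0 ym_rel 0.0 tipz 223.1 w 0.8 | back edge x -176.0, left inner face rel y 0.4 F [ 0.5 -0.2  1.1] yaw [-1.8000e+02 -1.0000e-02 -1.7472e+02]
```

View pics/q2.png

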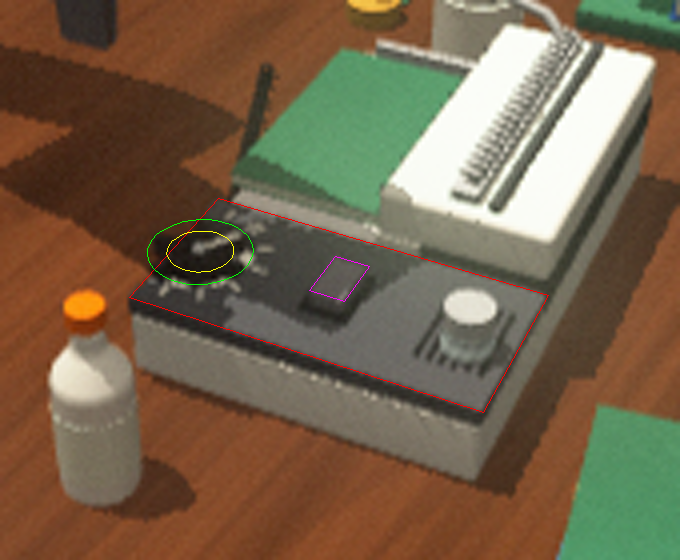

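View pics/q3.png

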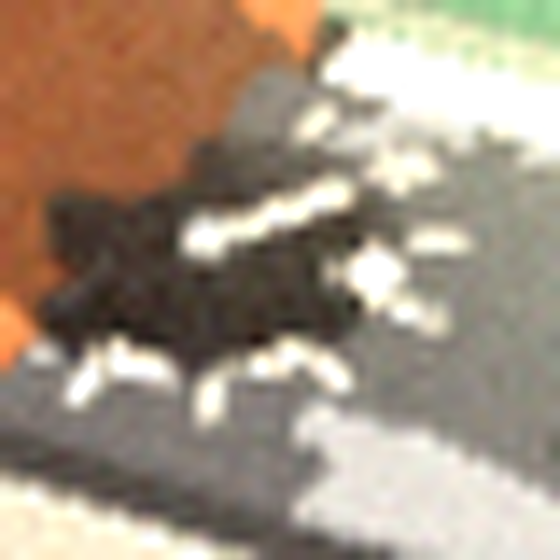

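View pics/q1.png

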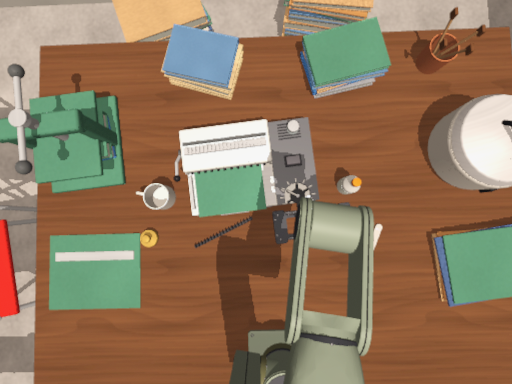

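The wheel is still at the double bar, the key is back up, and the bottle, jar, comb, mug, weight and block are where they were in the top view. The arm is clear, so I hand in.

```bash
python3 -c "
from workcell import ticket; print(ticket.job_done())"
```

```text
the job is handed in; nothing more can be done
None
```

I turned the margin wheel three clicks anticlockwise with one fingertip, from the third mark to the double bar. I then pressed the punch key fully down once, let it come back up, and handed the job in at about 16 s. No verdict came back.

- **Wheel:** The last scene picture, taken after the key press, shows the white pointer at the double bar. It was seated with near-zero force on the finger before I let go. On the second click, the next lobe caught on the back of my finger. The wheel snapped home once I withdrew, and a picture confirmed it stood at the fifth mark before I went on.
- **Punch key:** It hit a hard stop with the fingertips at 79.8 mm, matching the key's fully-down height of 80 mm. The forces at 82.0 and 82.5 mm (4.1 and 3.6 N) fit its spring. The highest downward force was about 23 N. In the last picture the key looks up again. My depth check of its height gave no result, because the network did not find the key.
- **Other things:** By eye in the last top view, the book block, bottle, jar, comb, mug and weight are where they were. The arm partly covers the bone folder, but nothing came near it. The robot was clear of everything when I handed in.
- **Disagreement:** The wrist camera put the wheel about 2 mm further right than my model fitted from the top camera. I allowed for that in the pushes.

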